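# Tighten the gland nut inside the column guard

### The arm

A 6-joint arm with a two-finger parallel gripper is mounted at the origin on the work surface. World frame = base frame: x ahead of the robot, y to its left, z up, the work surface at z = 0. Lengths are in m, angles in degrees, forces in N, time in s.
With the tool pointing down it reaches from about 0.35 to 0.875 m from the base axis. Payload 4.2 kg.
Tool frame: the origin (TCP) lies midway between the tips of the shut fingers; the grasp point (between the pads) lies 19 mm behind it (r.pinch_z is the distance from the TCP to the grasp point, in m); z points along the fingers, y is the line along which they close (so a half turn about z gives the same grasp; the last joint's range is limited). The gripper opens to 87 mm and grips with 3 to 60 N. Pads are 19 mm wide; open, the fingers measure 117 mm over their backs; the gripper's body (75 mm by 190 mm) begins 51 mm behind the grasp point.
Start: joints at [-53.365, 22.042, 0.453, 0, -68.411, -14.817], TCP at [0.232, -0.58, 0.223] pointing down, gripper open.
Joint ranges: [-179.83, 179.83], [-69.29, 118.12], [-61.27, 80.66], [-181.25, 117.63], [-171.15, -9.14], [-177.46, 177.46]. Speed limits (degrees/s): [159.86, 159.86, 180, 180, 180, 180].

### API

Orientations are given as a 3x3 rotation matrix whose columns are the frame's x, y, z axes.
In Python, from station import r, imaging, models gives the robot as it stands. The module is installed in compiled form; this text tells all that it offers.
- The arm moves only by the tool apply_moves, never from a script. Its argument "moves" is a list of rows, each a list of 2 entries, a list of its own where there are three numbers: the shift along the tool's x, y, z in m, then the turn about the tool's z in degrees. A call has 1 to 5 rows; each row shifts and turns the commanded pose from where the row before left it, along the tool's axes as they then stand; what a row does not reach is not made up. A row lasts 1/12 s, in which the tool goes at most 41.7 mm and 7.16 degrees, less where a joint would pass 70% of its speed; a pose out of reach is approached as far as the arm can. A call is refused whole if a number of a shift passes 0.0417 or a number of a turn 7.16, either way. A call with a gripper value outside its range is refused whole. "hand" is the finger opening in m, from 0 to 0.087, set as the call begins (left out, the last holds). The fingers move at their own pace and stop on an object; the grip force is fixed at half the most. Time passes only in rows, so rows that do not move let the fingers close. It gives the time, the measured TCP pose, the force, the opening and the grip force at its end, in the units of the state.
- r.sense(): the state, without advancing time (a new reading comes with each control period).
- imaging.capture(name): name is "scene" or "side" or "wrist"; returns a dict with "frame" (400x640x3 uint8, blue, green, red), "intrinsics" (3x3 intrinsics, pixels), "eye" and "orientation" of the camera in the world. Camera axes: x right, y down, z forward; pixel columns grow to the right and rows downward; lengths in m; the calibration is good to about 2 mm. A picture is of the moment at which its call begins. There is no depth.
- r.finish_job(): hands the job in; it is judged then, once.
Trained networks look in a picture, given as the dict that the camera call returned (one of the last four; its "shot" number tells which), for a name from the list of things; names that differ only in an ending like _2 or _b are one class to them, and where a whole thing is asked for, a point or a joint stands for the part that bears it (a point fixed in the world has none). Each returns a list of dicts, best first, with "confidence" (0 to 1); they miss things now and then, are a little off and sometimes report something else, mostly with a low value. They report only what shows in the picture. A call takes as long as a camera call. They do not tell look-alikes from the thing itself.
- models.cut_out(picture, target): "region" (400x640 bool, what is visible of it) and "extent" ([left, top, width, height] as shares, 0 to 1, of the picture: columns of its width, rows of its height, round what is visible of it).
- models.place_of(picture, target): "at" ([column, row] as shares, 0 to 1, of the picture: columns of its width, rows of its height: a listed point, or the origin of a listed thing).
The state is a dict: "time_s": time; "joints": joint angles; "joint_velocities": joint speeds; "effort": joint torques, N m; "tcp_pos": TCP position; "ee_rot": TCP orientation; "wrist_force": force on the tool from outside, world axes, zero at the start; "moment": the same for the moment, N m; "gripper_width": opening from 0.0 (shut) to 1.0 (fully open); "gripper_force": force on a finger pad.
Only numpy, scipy, OpenCV 4.12 (cv2) and the standard library are available. Lean on these libraries where they do the work, as an engineer would, in place of code of your own. Each camera call takes 0.05 s, during which the arm holds its last target. There are 200 camera calls.

### The job

Take the larger ring wrench from the rubber mat and tighten the brass hex nut of the column head clockwise until it comes up hard on its seal, in short strokes between the guard walls, lifting the wrench off and reseating it for each stroke. Turn the nut only with the wrench, pull it up to about 1.2 newton metres (not under 0.8, never over 1.6) and hold that a moment, and do not press the wrench hard against the walls. Then lay the wrench flat back on the mat, let go, and leave everything else where it stands.

Things in the scene. Friction and masses are not known exactly. Their poses are not given: they have to be found in the camera images.
- wrench: the larger of two plain steel ring wrenches on the mat (220 to 340 g). Origin: centre of the ring's underside; z up. Ring 22 mm tall, 53 mm over its outer flats, with a through hexagonal hole 39 mm across flats; flats face its +x, -x and every 60 degrees. Straight handle 14 mm wide, 22 mm tall, same underside, along its -x to 165 mm from the origin: grasp it from above about 125 mm out.
- small_wrench: a similar but smaller steel ring wrench (hole 25 mm across flats, handle 12 mm wide, 18 mm tall and 130 mm long from the ring centre) beside the other; it does not fit. Origin at the centre of its ring's underside. Leave it where it lies.
- mat: black rubber mat fixed on the bench, 250 mm (its x) by 270 mm (its y), 3 mm thick. Origin: centre of its underside.
- head: column head, fixed: a white block 132 x 132 mm, 45 mm tall, with a guard of three aluminium walls up to 87 mm above the bench, open to its -x (roughly to the robot). Origin: on the upright nut axis, at bench level. Side walls' inner faces at y = +-56 mm, they end at x = -50 mm; back wall's inner face at x = +48 mm. They let a seated wrench's yaw differ from the head's by 0.75 rad either way.
- collar (a point): point on the nut axis on top of the round steel collar (52 mm across) under the nut, 55 mm above the bench; axes are the head's. A fully seated wrench's underside rests on this collar, with its handle pointing out of the guard's open side.
- nut (a joint): turn (rad) of the oiled brass hex nut, 36 mm across flats, 55 to 69 mm above the bench: grows clockwise from above (tightening). At 0 flats face the head's +x, -x and every 60 degrees. Starts at 0.43 to 0.9; stops hard on its seal a little beyond 2.4: feel for it; 1 N m is 8 N at 125 mm. Before that it drags 0.4 N m at most and stays where left. Wrench play 0.17 rad each way.
- amber_bottle: amber glass bottle, 68 mm across, 150 mm tall, a bystander. Origin at the centre of its base.
- white_jar: white plastic jar, 60 mm across, 85 mm tall, a bystander. Origin at the centre of its base.
- beaker: empty glass beaker, 66 mm across, 80 mm tall, a bystander. Origin at the centre of its base.
- stopper: glass stopper, 40 mm across, 42 mm tall, a bystander. Origin at the centre of its base.
- spare_collar: loose steel ring, 48 mm across, 12 mm tall, a bystander. Origin at the centre of its underside.
- guard: the three aluminium guard walls on the column head, 10 to 12 mm thick, up to 87 mm above the bench. Same origin and axes as the head.
There are look-alikes about, which are no part of the job. What is shaped like the wrench but orange or red is not meant.

How it is judged:
By the outcome, as a careful person would: the job done as asked, in the order asked, and still so for the second after the job is handed in, with the robot touching nothing.
It also fails if it takes over 72 s, if anything falls off the work surface, if the arm or the gripper's body presses on something with over 40 N, if the wrist force passes 120 N, or if a joint passes its speed limit or range.

## Working session

There is one attempt and no reset: what is moved stays moved. The work goes in short steps, Python scripts to look and compute and a tool call to move; the robot and the scene stay as the last step left them, time stands still between calls to the robot, and variables do not carry over. Pictures are saved under pics/ and viewed, at most 12 in all, crops included, and the job is handed in when it is done.

Besides the shell and the picture viewer there is one more tool, called after "Emit:" by a JSON object that holds its "fn" and its "kwargs". apply_moves: Moves the arm, as the interface text tells. Its arguments: {"type":"object","properties":{"moves":{"type":"array"},"hand":{"type":"number"}},"required":["moves"]}

```bash
mkdir -p pics; cat > h.py <<'E'
import numpy as np, cv2
from station import r, imaging, models
def ray(p,uv):
    K=np.array(p["intrinsics"]);d=np.array(p["orientation"])@np.linalg.solve(K,[uv[0],uv[1],1.]);return np.array(p["eye"]),d
def onz(p,uv,z):
    e,d=ray(p,uv);return e+d*(z-e[2])/d[2]
def tri(rays):
    A=0;b=0
    for e,d in rays:
        d=d/np.linalg.norm(d);P=np.eye(3)-np.outer(d,d);A=A+P;b=b+P@e
    return np.linalg.solve(A,b)
def proj(p,X):
    c=np.array(p["orientation"]).T@(np.array(X)-np.array(p["eye"]));q=np.array(p["intrinsics"])@c;return q[:2]/q[2]
E
python3 - <<'E'
from h import *
np.set_printoptions(precision=4,suppress=True)
ims=[]
P={}
for c in ["scene","side","wrist"]:
    p=imaging.capture(c);P[c]=p;cv2.imwrite(f"pics/{c}0.png",p["frame"]);print(c,p["eye"],np.array(p["orientation"]).tolist(),p["intrinsics"][0])
for t in ["wrench","small_wrench","mat","head","collar","nut","amber_bottle","white_jar","beaker","stopper","spare_collar"]:
    for c in P:
        L=models.place_of(P[c],t)
        print(t,c,[(np.round(np.array(l["at"])*[640,400],1).tolist(),round(l["confidence"],2),onz(P[c],np.array(l["at"])*[640,400],0.055 if t in("collar","nut") else 0.003)[:2].round(3).tolist()) for l in L[:3]])
s=r.sense();print(s)
E
```

```text
scene [ 1.2506 -0.1819  0.9107] [[0.1801586575721194, 0.7371050237709857, -0.6513209976911435], [0.9835474663053991, -0.1439545009125288, 0.1091397415759021], [-0.013313137347814339, -0.6602675863607114, -0.7509124281667996]] [381.6609   0.     317.9825]
side [ 1.4237 -0.8048  1.1158] [[0.6246929845503996, 0.525219406141903, -0.5778436211168736], [0.7808666649267734, -0.41786415557077633, 0.4643670951900666], [0.0024344731776052638, -0.7413056878920252, -0.671163132508989]] [464.5786   0.     314.9939]
wrist [ 0.1575 -0.6111  0.384 ] [[-0.3726533820548833, 0.8869625937606022, 0.27281278216484217], [0.9279668439023125, 0.35534617856200107, 0.1122792500837215], [0.0026445152746086167, 0.29500245872000264, -0.9554928340328435]] [313.1871   0.     321.564 ]
wrench scene [([239.0, 237.0], 0.91, [0.575, -0.304]), ([146.3, 235.0], 0.8, [0.517, -0.571]), ([254.2, 157.7], 0.77, [0.246, -0.236])]
wrench side [([186.3, 282.3], 0.75, [0.539, -0.577]), ([272.0, 247.9], 0.6, [0.587, -0.305]), ([232.7, 184.5], 0.6, [0.249, -0.244])]
wrench wrist [([252.4, 339.1], 0.85, [0.514, -0.577]), ([546.3, 254.8], 0.58, [0.233, -0.251])]
small_wrench scene [([286.7, 231.1], 0.77, [0.581, -0.165])]
small_wrench side [([304.1, 228.6], 0.77, [0.584, -0.175])]
small_wrench wrist []
mat scene [([255.9, 221.6], 0.93, [0.528, -0.251])]
mat side [([277.0, 227.2], 0.87, [0.523, -0.241]), ([270.2, 246.2], 0.43, [0.577, -0.305])]
mat wrist []
head scene [([370.7, 228.8], 0.69, [0.619, 0.079])]
head side [([363.9, 201.1], 0.78, [0.61, 0.069])]
head wrist []
collar scene [([371.1, 218.8], 0.63, [0.622, 0.074])]
collar side [([368.3, 191.7], 0.62, [0.623, 0.072]), ([411.1, 155.0], 0.59, [0.574, 0.338])]
collar wrist []Traceback (most recent call last):
  File "<stdin>", line 9, in <module>
ValueError: it knows: amber_bottle, beaker, collar, guard, head, mat, small_wrench, spare_collar, stopper, white_jar, wrench
```

View pics/scene0.png

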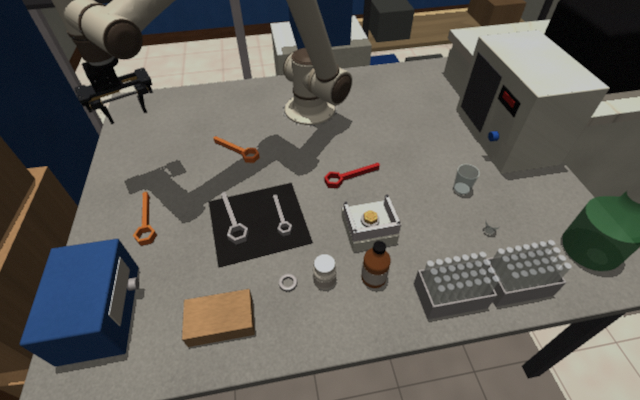

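View pics/side0.png

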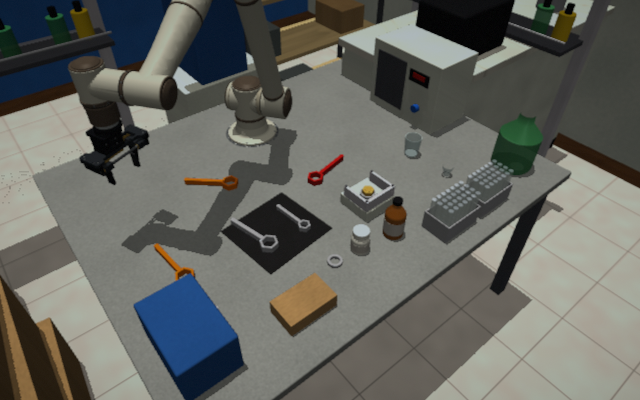

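The scene view shows the larger steel wrench on the black mat: ring at about (238,232), handle end at (226,195). The small wrench is at (285,227), the head and nut at (371,217), and the orange and red look-alikes are off the mat. The side view agrees, with the ring at (268,242) and the nut at (368,190).

```bash
python3 - <<'E'
from h import *
np.set_printoptions(precision=4,suppress=True)
P={c:imaging.capture(c) for c in ["scene","side"]}
for c,p in P.items():
    for t in ["wrench","small_wrench","mat"]:
        for l in models.cut_out(p,t)[:3]:
            m=l["region"].astype(np.uint8)
            v,u=np.nonzero(m); X=np.array([onz(p,(a,b),0.02 if t!="mat" else .003)[:2] for a,b in zip(u,v)])
            rc=cv2.minAreaRect(X.astype(np.float32)*1000)
            print(c,t,round(l["confidence"],2),len(u),"box ctr,size,ang",np.round(rc[0],0),np.round(rc[1],0),round(rc[2],1),p["frame"][m>0].mean(0).round())
    for t in ["amber_bottle","white_jar","beaker","stopper","spare_collar"]:
        print(c,t,[(round(l["confidence"],2),onz(p,np.array(l["at"])*[640,400],0.0)[:2].round(3)) for l in models.place_of(p,t)[:2]])
s=r.sense()
for k,v in s.items(): print(k,np.round(v,4).tolist())
print(r.pinch_z)
E
```

```text
scene wrench 0.88 495 box ctr,size,ang [ 460. -586.] [204.  57.] 13.9 [ 43.  80. 135.]
scene wrench 0.87 516 box ctr,size,ang [390.  71.] [ 74. 196.] 21.4 [ 39.  42. 117.]
scene wrench 0.77 395 box ctr,size,ang [ 505. -312.] [200.  56.] 6.0 [119. 122. 127.]
scene small_wrench 0.8 339 box ctr,size,ang [ 524. -172.] [163.  43.] 0.8 [103. 106. 111.]
scene mat 0.67 5193 box ctr,size,ang [ 526. -246.] [254. 270.] 6.1 [29. 31. 33.]
scene mat 0.49 2353 box ctr,size,ang [592.  87.] [184. 168.] 0.1 [120. 129. 133.]
scene amber_bottle [(0.61, array([0.758, 0.035]))]
scene white_jar [(0.79, array([ 0.75 , -0.087]))]
scene beaker [(0.7, array([0.522, 0.406]))]
scene stopper [(0.44, array([0.686, 0.415]))]
scene spare_collar [(0.52, array([ 0.747, -0.188]))]
side wrench 0.92 397 box ctr,size,ang [ 196. -299.] [194.  71.] 39.5 [ 14.  58. 109.]
side wrench 0.86 453 box ctr,size,ang [ 507. -317.] [205.  63.] 6.2 [100. 100. 100.]
side wrench 0.84 344 box ctr,size,ang [ 448. -588.] [181.  51.] 13.3 [ 23.  82. 140.]
side mat 0.63 3831 box ctr,size,ang [ 527. -248.] [254. 270.] 6.6 [28. 29. 29.]
side amber_bottle [(0.67, array([0.791, 0.04 ]))]
side white_jar [(0.87, array([ 0.766, -0.085]))]
side beaker [(0.68, array([0.512, 0.405]))]
side stopper [(0.61, array([0.702, 0.409]))]
side spare_collar [(0.69, array([ 0.74 , -0.189]))]
time_s 1.8
joints [-53.3652, 22.0407, 0.4537, -0.0009, -68.4111, -14.8183]
joint_velocities [0.0014, -0.043, -0.0034, -0.0675, -0.0011, 0.017]
effort [0.0008, -39.0455, 18.7619, 4.2244, 0.0155, 0.0]
tcp_pos [0.2323, -0.5802, 0.2226]
ee_rot [[-0.9284, -0.3716, 0.0], [-0.3716, 0.9284, -0.0], [-0.0, -0.0, -1.0]]
wrist_force [-0.8911, 0.3962, 0.1561]
moment [0.0015, 0.0332, -0.0069]
gripper_force 0.0
gripper_width 1.0054
0.0187
```

Emit:
{"fn": "apply_moves", "kwargs": {"moves": [[[-0.034,0.018,0],0],[[-0.034,0.018,0],0],[[-0.034,0.018,0],0],[[-0.034,0.018,0],0],[[-0.034,0.018,0],0]], "hand": 0.087}}

```text
time_s: 2.22
tcp_pos: [0.3575, -0.4321, 0.2227]
ee_rot: [[-0.929, -0.371, 0.0], [-0.371, 0.929, -0.0], [-0.0, -0.0, -1.0]]
wrist_force: [1.1, 0.2, -0.5]
gripper_width: 1.001
gripper_force: 0.0
```

Emit:
{"fn": "apply_moves", "kwargs": {"moves": [[[-0.034,0.018,0],0],[[-0.034,0.018,0],0],[[-0.034,0.018,0],0],[[-0.034,0.018,0],0],[[0,0,0],5.3]]}}

```text
time_s: 2.63
tcp_pos: [0.4599, -0.3122, 0.2228]
ee_rot: [[-0.957, -0.289, 0.002], [-0.289, 0.957, -0.0], [-0.002, -0.001, -1.0]]
wrist_force: [-1.0, -0.5, -0.4]
gripper_width: 0.995
gripper_force: 0.0
```

Emit:
{"fn": "apply_moves", "kwargs": {"moves": [[[0,0,0],5.3],[[0,0,0],5.2],[[0,0,0],0],[[0,0,0],0]]}}

```text
time_s: 2.97
tcp_pos: [0.4562, -0.316, 0.2226]
ee_rot: [[-0.994, -0.107, 0.0], [-0.107, 0.994, -0.0], [-0.0, -0.0, -1.0]]
wrist_force: [0.5, 0.1, -0.4]
gripper_width: 1.001
gripper_force: 0.0
```

```bash
cat >> h.py <<'E'
def wr(p,z,i=0,t="wrench"):
    out=[]
    for l in models.cut_out(p,t)[:3]:
        v,u=np.nonzero(l["region"]);X=np.array([onz(p,(a,b),z)[:2] for a,b in zip(u,v)])
        rc=cv2.minAreaRect((X*1000).astype(np.float32)); out.append((round(l["confidence"],2),len(u),np.round(rc[0],1),np.round(rc[1],1),round(rc[2],2)))
    return out
E
python3 - <<'E'
from h import *
np.set_printoptions(precision=4,suppress=True)
p=imaging.capture("wrist");cv2.imwrite("pics/w1.png",p["frame"])
for o in wr(p,0.025):print(o)
for t in["wrench","collar","head"]:
  for l in models.place_of(p,t):print(t,l["confidence"],np.array(l["at"])*[640,400],onz(p,np.array(l["at"])*[640,400],.003))
print(p["eye"],r.sense()["tcp_pos"])
E
```

```text
(0.93, 2521, array([ 498.7, -312.9]), array([192.2,  58.9]), 5.32)
(0.56, 4644, array([ 452.1, -561.5]), array([ 69.4, 192.3]), 87.61)
(0.51, 894, array([ 490.3, -185. ]), array([98.6, 16.9]), 8.21)
wrench 0.78 [585.92 155.4 ] [0.409  0.0055 0.003 ]
wrench 0.64 [118.528 190.68 ] [ 0.5173 -0.5698  0.003 ]
wrench 0.55 [320.   251.52] [ 0.575  -0.3058  0.003 ]
[ 0.3761 -0.3256  0.385 ] [ 0.456  -0.3163  0.2226]
```

View pics/w1.png

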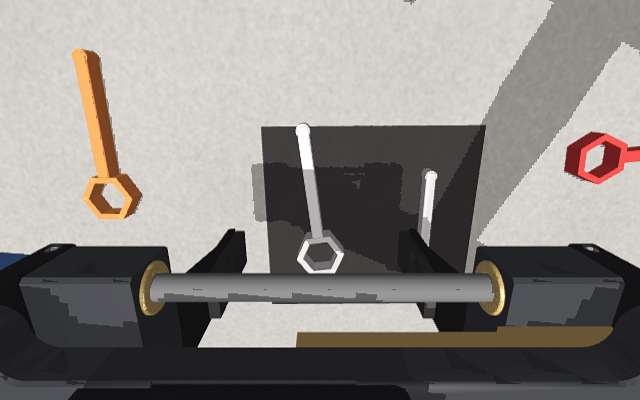

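The wrist view is robot-side up. It shows the large wrench with its ring at (320,253) and handle end at (303,130), between the finger shadows. Next I'll fit its pose from three views and then look at the head from above.

```bash
cat >> h.py <<'E'
from scipy.optimize import minimize
def box(x0,x1,y0,y1,z0,z1): return np.array([(x,y,z) for x in(x0,x1) for y in(y0,y1) for z in(z0,z1)])
a=np.deg2rad(30+60*np.arange(6));R=.053/2/np.cos(np.pi/6)
WR=[np.array([(R*np.cos(t),R*np.sin(t),z) for t in a for z in(0,.022)]),box(-.165,-.02,-.007,.007,0,.022)]
HD=[box(-.066,.066,-.066,.066,0,.045),box(-.05,.06,.056,.067,.045,.087),box(-.05,.06,-.067,-.056,.045,.087),box(.048,.06,-.067,.067,.045,.087)]
def render(p,parts,q):
    c,s=np.cos(q[3]),np.sin(q[3]);Rz=np.array([[c,-s,0],[s,c,0],[0,0,1]]);m=np.zeros((400*4,640*4),np.uint8)
    for V in parts:
        X=V@Rz.T+q[:3];C=(X-np.array(p["eye"]))@np.array(p["orientation"]);u=C@np.array(p["intrinsics"]).T;u=u[:,:2]/u[:,2:]
        h=cv2.convexHull(((u+.5)*4-.5).astype(np.float32));cv2.fillConvexPoly(m,np.round(h*16).astype(np.int32),255,shift=4)
    return cv2.resize(m,(640,400),interpolation=cv2.INTER_AREA)/255.
def fill(m):
    k,_=cv2.findContours(m.astype(np.uint8),cv2.RETR_EXTERNAL,cv2.CHAIN_APPROX_NONE);o=np.zeros(m.shape,np.uint8);cv2.drawContours(o,k,-1,1,-1);return o.astype(float)
def fit(pm,parts,q0):
    f=lambda q:sum(np.abs(render(p,parts,q)-m).sum()/m.sum() for p,m in pm)
    q0=np.array(q0,float);S=np.vstack([q0,*(q0+np.diag([.008,.008,.006,.08]))])
    s=minimize(f,q0,method="Nelder-Mead",options=dict(initial_simplex=S,xatol=1e-5,fatol=1e-5,maxiter=250));return s.x,s.fun
def near(p,t,X,n=4):
    best=None
    for l in models.cut_out(p,t)[:n]:
        m=l["region"];v,u=np.nonzero(m);d=np.linalg.norm([u.mean(),v.mean()]-proj(p,X))
        if best is None or d<best[0]: best=(d,fill(m))
    return best
E
python3 - <<'E'
from h import *
np.set_printoptions(precision=4,suppress=True)
P={c:imaging.capture(c) for c in ["scene","side","wrist"]}
pm={}
for c,p in P.items():
    b=near(p,"wrench",[.51,-.313,.014])
    if b: print(c,b[0],b[1].sum())
    if b and b[0]<25: pm[c]=(p,b[1])
q0=[.577,-.305,.003,.1]
print("all",fit(list(pm.values()),WR,q0))
for c in pm: print(c,fit([pm[c]],WR,q0))
E
```

```text
scene 6.060842658493714 497.0
side 2.8629516191523536 561.0
wrist 5.963837352613814 2982.0
all (array([ 0.5683, -0.3071,  0.0015,  0.2325]), np.float64(0.2663805347903013))
scene (array([ 0.5705, -0.3063,  0.007 ,  0.2339]), np.float64(0.0955537144435239))
side (array([ 0.5721, -0.3104,  0.0054,  0.2268]), np.float64(0.07124532522456398))
wrist (array([ 0.5702, -0.3063,  0.001 ,  0.2352]), np.float64(0.0614024013361213))
```

Emit:
{"fn": "apply_moves", "kwargs": {"moves": [[[-0.0165,0.0374,0],0],[[-0.0165,0.0374,0],0],[[-0.0165,0.0374,0],0],[[-0.0165,0.0374,0],0],[[-0.0165,0.0374,0],0]]}}

```text
time_s: 3.93
tcp_pos: [0.5188, -0.1198, 0.2228]
ee_rot: [[-0.995, -0.105, 0.001], [-0.105, 0.995, -0.0], [-0.001, -0.0, -1.0]]
wrist_force: [0.9, -0.4, 0.4]
gripper_width: 0.999
gripper_force: 0.0
```

Emit:
{"fn": "apply_moves", "kwargs": {"moves": [[[-0.0165,0.0374,0],0],[[-0.0165,0.0374,0],0],[[-0.0165,0.0374,0],0],[[-0.0165,0.0374,0],0],[[-0.0165,0.0374,0],0]]}}

```text
time_s: 4.35
tcp_pos: [0.5813, 0.0752, 0.2228]
ee_rot: [[-0.994, -0.105, 0.0], [-0.105, 0.994, 0.0], [-0.0, -0.0, -1.0]]
wrist_force: [1.5, -0.7, 0.5]
gripper_width: 0.999
gripper_force: 0.0
```

Emit:
{"fn": "apply_moves", "kwargs": {"moves": [[[0,0,0],0],[[0,0,0],0]]}}

```text
time_s: 4.52
tcp_pos: [0.5814, 0.0753, 0.222]
ee_rot: [[-0.994, -0.108, -0.001], [-0.108, 0.994, -0.0], [0.001, -0.0, -1.0]]
wrist_force: [-0.2, -0.8, -0.1]
gripper_width: 0.999
gripper_force: 0.0
```

```bash
python3 - <<'E'
from h import *
import pickle
np.set_printoptions(precision=4,suppress=True)
P={c:imaging.capture(c) for c in ["wrist","scene","side"]}
pm={}
cv2.imwrite("pics/w2.png",P["wrist"]["frame"])
R=[]
for c,p in P.items():
    b=near(p,"head",[.62,.075,.04])
    if b: print(c,b[0],b[1].sum()); 
    if b and b[0]<40: pm[c]=(p,b[1])
    for l in models.place_of(p,"collar")[:1]:
        uv=np.array(l["at"])*[640,400];print(c,uv,l["confidence"],onz(p,uv,.055));R.append(ray(p,uv))
print("tri",tri(R))
pickle.dump(P,open("P.pkl","wb"))
for c in pm: print(c,fit([pm[c]],HD,[.62,.074,0,.1]))
print(fit(list(pm.values()),HD,[.62,.074,0,.1]))
E
```

```text
wrist 4.885754055942402 16315.0
wrist [312.384 210.48 ] 0.73 [0.6228 0.0689 0.055 ]
scene 1.9129186125511808 2379.0
scene [369.728 215.2  ] 0.79 [0.6086 0.0742 0.055 ]
side 1.929770398434461 1725.0
side [366.4 192.4] 0.77 [0.6214 0.0641 0.055 ]
tri [0.619  0.0683 0.0594]
wrist (array([ 0.6212,  0.0704, -0.0045,  0.0278]), np.float64(0.023845252474265836))
scene (array([ 0.6155,  0.0703, -0.0012,  0.0284]), np.float64(0.05704489446051645))
side (array([0.6179, 0.0681, 0.0004, 0.0618]), np.float64(0.0571207729468599))
(array([ 0.6183,  0.0696, -0.0003,  0.0366]), np.float64(0.1703349230929332))
```

View pics/w2.png

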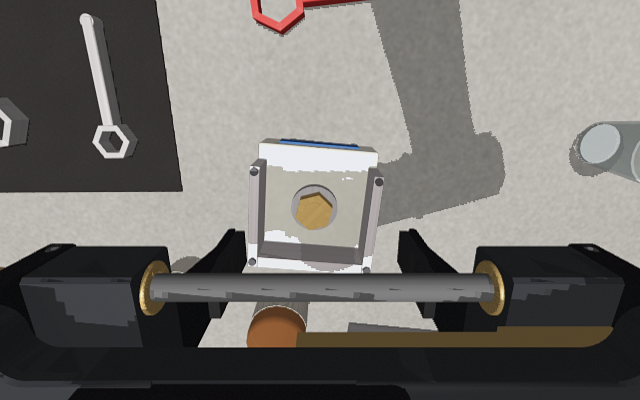

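The view shows the head with its open side up in the picture (towards the robot), the brass nut at (313,211) and the small wrench at (113,140). Next I'll measure the nut's angle.

```bash
python3 - <<'E'
from h import *
import pickle
np.set_printoptions(precision=4,suppress=True)
P=pickle.load(open("P.pkl","rb"));p=P["wrist"]
hsv=cv2.cvtColor(p["frame"],cv2.COLOR_BGR2HSV)
m=(cv2.inRange(hsv,(10,80,30),(32,255,255))>0);w=np.zeros_like(m);w[175:245,275:350]=1;m=fill(m&w)
print(m.sum())
rn=.018/np.cos(np.pi/6)
NUT=[np.array([(rn*np.cos(t),rn*np.sin(t),z) for t in a for z in(.055,.069)])]
best=[]
for k in range(6):
    f=lambda q:np.abs(render(p,NUT,[q[0],q[1],0,q[2]])-m).sum()/m.sum()
    q0=np.array([.62,.07,np.deg2rad(-30+10*k)]);s=minimize(f,q0,method="Nelder-Mead",options=dict(initial_simplex=np.vstack([q0,*(q0+np.diag([.004,.004,.1]))])))
    best.append((s.fun,s.x));
for b in sorted(best,key=lambda b:b[0])[:4]:print(b,np.rad2deg(b[1][2])%60)
big=cv2.resize(p["frame"][170:250,270:355],None,fx=7,fy=7,interpolation=cv2.INTER_NEAREST);cv2.imwrite("pics/nut.png",big)
E
```

```text
1014.0
(np.float64(0.04140464864446765), array([ 0.6203,  0.0702, -0.6727])) 21.457993741702417
(np.float64(0.04164056155006381), array([0.6204, 0.0701, 0.3714])) 21.278941808825145
(np.float64(0.04177205398924856), array([0.6203, 0.0703, 0.3789])) 21.71006500899319
(np.float64(0.04188807672970569), array([0.6203, 0.0703, 0.3812])) 21.839822164709993
```

View pics/nut.png

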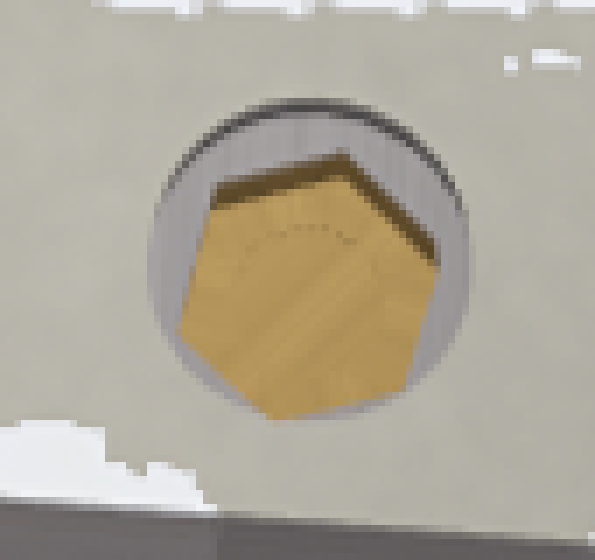

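Emit:
{"fn": "apply_moves", "kwargs": {"moves": [[[0.016,-0.0358,0],0],[[0.016,-0.0358,0],0],[[0.016,-0.0358,0],0],[[0.016,-0.0358,0],0],[[0.016,-0.0358,0],0]]}}

```text
time_s: 5.38
tcp_pos: [0.5193, -0.115, 0.2229]
ee_rot: [[-0.994, -0.105, 0.001], [-0.105, 0.994, -0.0], [-0.001, -0.0, -1.0]]
wrist_force: [1.1, -1.1, -0.5]
gripper_width: 0.998
gripper_force: 0.0
```

Emit:
{"fn": "apply_moves", "kwargs": {"moves": [[[0.016,-0.0358,0],0],[[0.016,-0.0358,0],0],[[0.016,-0.0358,0],0],[[0.016,-0.0358,0],0],[[0.016,-0.0358,0],0]]}}

```text
time_s: 5.8
tcp_pos: [0.4583, -0.3016, 0.223]
ee_rot: [[-0.995, -0.104, 0.001], [-0.104, 0.995, -0.0], [-0.001, -0.0, -1.0]]
wrist_force: [0.3, -0.4, 0.1]
gripper_width: 0.999
gripper_force: 0.0
```

Emit:
{"fn": "apply_moves", "kwargs": {"moves": [[[0.0162,-0.0361,0],-3.6],[[0,0,0.04],-3.6],[[0,0,0.04],0],[[0,0,0],0],[[0,0,0],0]]}}

```text
time_s: 6.22
tcp_pos: [0.4457, -0.3373, 0.1414]
ee_rot: [[-0.974, -0.228, -0.005], [-0.228, 0.974, 0.001], [0.004, 0.002, -1.0]]
wrist_force: [0.2, -0.5, 0.7]
gripper_width: 1.0
gripper_force: 0.0
```

```bash
cat >> h.py <<'E'
def st():
    s=r.sense();M=np.array(s["ee_rot"]);print("t",round(s["time_s"],2),"tcp",np.round(s["tcp_pos"],4),"toolx yaw",round(np.degrees(np.arctan2(M[1,0],M[0,0])),2),"F",np.round(s["wrist_force"],1),"M",np.round(s["moment"],2),"w",round(s["gripper_width"],3));return np.array(s["tcp_pos"]),M
E
python3 - <<'E'
from h import *
np.set_printoptions(precision=4,suppress=True)
t,M=st()
P={c:imaging.capture(c) for c in ["wrist","side","scene"]}
pm=[]
for c,p in P.items():
    b=near(p,"wrench",[.495,-.325,.014])
    if b and b[0]<25:
        pm.append((p,b[1]));q,f=fit([pm[-1]],WR,[.57,-.307,.003,.23]);print(c,b[0],q,f)
q,f=fit(pm,WR,[.57,-.307,.003,.23])
g=q[:2]-.125*np.array([np.cos(q[3]),np.sin(q[3])]);print(q,f,"d tool",M.T[:2,:2]@(g-t[:2]),"wy",np.degrees(q[3])-180)
E
```

```text
t 6.22 tcp [ 0.4457 -0.3373  0.1414] toolx yaw -166.81 F [ 0.2 -0.5  0.7] M [-0.01 -0.08 -0.03] w 1.0
wrist 10.811964619417171 [ 0.5751 -0.305  -0.0037  0.2373] 0.6060115574107992
scene 10.86043522478614 [ 0.5702 -0.3074  0.0045  0.2254] 0.09616917189410976
[ 0.5694 -0.3073  0.0035  0.2292] 0.7290271395092596 d tool [-0.0023  0.0011] wy -166.866940417567
```

Emit:
{"fn": "apply_moves", "kwargs": {"moves": [[[-0.0025,0.001,0.036],0],[[0,0,0.036],0],[[0,0,0.036],0],[[0,0,0.02],0],[[0,0,0.009],0]]}}

```text
time_s: 6.93
tcp_pos: [0.4481, -0.3348, 0.0033]
ee_rot: [[-0.973, -0.229, -0.004], [-0.229, 0.973, 0.002], [0.004, 0.003, -1.0]]
wrist_force: [-3.6, 7.4, 26.1]
gripper_width: 0.998
gripper_force: 17.7
```

Emit:
{"fn": "apply_moves", "kwargs": {"moves": [[[0,0,0],0],[[0,0,0],0]]}}

```text
time_s: 7.1
tcp_pos: [0.4507, -0.336, 0.0067]
ee_rot: [[-0.973, -0.23, 0.002], [-0.23, 0.973, -0.001], [-0.002, -0.002, -1.0]]
wrist_force: [-0.3, -0.4, -0.7]
gripper_width: 1.0
gripper_force: 0.0
```

Emit:
{"fn": "apply_moves", "kwargs": {"moves": [[[0,0,0],0],[[0,0,0],0],[[0,0,0],0],[[0,0,0],0],[[0,0,0],0]], "hand": 0.0}}

```text
time_s: 7.52
tcp_pos: [0.4496, -0.3358, 0.006]
ee_rot: [[-0.974, -0.229, 0.001], [-0.229, 0.974, -0.0], [-0.001, -0.0, -1.0]]
wrist_force: [0.3, -0.1, -0.0]
gripper_width: 0.708
gripper_force: 0.0
```

Emit:
{"fn": "apply_moves", "kwargs": {"moves": [[[0,0,0],0],[[0,0,0],0],[[0,0,0],0]]}}

```text
time_s: 7.77
tcp_pos: [0.4493, -0.3357, 0.0055]
ee_rot: [[-0.974, -0.229, -0.0], [-0.229, 0.974, 0.0], [0.0, 0.0, -1.0]]
wrist_force: [-0.8, -0.5, -0.8]
gripper_width: 0.481
gripper_force: 0.0
```

```bash
python3 - <<'E'
from h import *
st()
E
```

```text
t 7.77 tcp [ 0.4493 -0.3357  0.0055] toolx yaw -166.79 F [-0.8 -0.5 -0.8] M [-0.01 -0.01 -0.1 ] w 0.481
```

Emit:
{"fn": "apply_moves", "kwargs": {"moves": [[[0,0,0],0],[[0,0,0],0],[[0,0,0],0],[[0,0,0],0],[[0,0,0],0]]}}

```text
time_s: 8.18
tcp_pos: [0.4492, -0.3355, 0.0055]
ee_rot: [[-0.973, -0.229, -0.0], [-0.229, 0.973, 0.0], [0.0, 0.0, -1.0]]
wrist_force: [0.4, -0.5, 0.6]
gripper_width: 0.154
gripper_force: 30.0
```

Emit:
{"fn": "apply_moves", "kwargs": {"moves": [[[0,0,0],0],[[0,0,0],0],[[0,0,0],0]]}}

```text
time_s: 8.43
tcp_pos: [0.4492, -0.3355, 0.0055]
ee_rot: [[-0.973, -0.229, -0.0], [-0.229, 0.973, 0.0], [0.0, 0.0, -1.0]]
wrist_force: [-0.3, 1.6, 0.0]
gripper_width: 0.158
gripper_force: 30.0
```

```bash
python3 - <<'E'
from h import *
st()
E
```

```text
t 8.43 tcp [ 0.4492 -0.3355  0.0055] toolx yaw -166.78 F [-0.3  1.6  0. ] M [0.3  0.04 0.06] w 0.158
```

Emit:
{"fn": "apply_moves", "kwargs": {"moves": [[[0,0,-0.015],0],[[0,0,-0.03],0],[[0,0,-0.03],0],[[0,0,-0.03],0],[[0,0,-0.015],0]]}}

```text
time_s: 8.85
tcp_pos: [0.4503, -0.3364, 0.1287]
ee_rot: [[-0.973, -0.229, 0.004], [-0.229, 0.973, -0.002], [-0.003, -0.003, -1.0]]
wrist_force: [1.5, 0.2, -2.4]
gripper_width: 0.156
gripper_force: 30.0
```

Emit:
{"fn": "apply_moves", "kwargs": {"moves": [[[0,0,0],0],[[0,0,0],0],[[0,0,0],0]]}}

```text
time_s: 9.1
tcp_pos: [0.4478, -0.3349, 0.1234]
ee_rot: [[-0.974, -0.228, -0.004], [-0.228, 0.974, 0.002], [0.003, 0.003, -1.0]]
wrist_force: [-1.0, 0.7, -2.9]
gripper_width: 0.161
gripper_force: 30.0
```

```bash
cat >> h.py <<'E'
def held(z0):
    t,M=st();th=np.arctan2(-M[1,0],-M[0,0]);g=[*(t[:2]-.125*M[:2,0]),t[2]-.0025,th]
    pm=[]
    for c in("scene","side"):
        p=imaging.capture(c);b=near(p,"wrench",np.array(g[:3])+.06*M[:,0])
        if b and b[0]<25:
            pm.append((p,b[1]));q,f=fit([pm[-1]],WR,g);print(c,round(b[0],1),q.round(4),round(f,3))
    q,f=fit(pm,WR,g);e=M.T[:2,:2]@(q[:2]-t[:2])
    print("held",q.round(4),round(f,3),"expected",np.round(g,4),"ring in tool xy",e.round(4),"dz",round(q[2]-t[2],4),"dyaw",round(np.degrees(q[3]-th),2));return P if 0 else q
E
python3 - <<'E'
from h import *
held(0)
p=imaging.capture("side");cv2.imwrite("pics/s3.png",cv2.resize(p["frame"][100:300,130:450],None,fx=2.4,fy=2.4))
E
```

```text
t 9.1 tcp [ 0.4478 -0.3349  0.1234] toolx yaw -166.83 F [-1.   0.7 -2.9] M [-0.05  0.18 -0.03] w 0.161
scene 4.0 [ 0.5693 -0.3073  0.1206  0.2227] 0.088
side 7.0 [ 0.5755 -0.3116  0.1234  0.1979] 0.291
held [ 0.5676 -0.3077  0.1165  0.2192] 0.387 expected [ 0.5695 -0.3064  0.1209  0.2299] ring in tool xy [-0.1229 -0.0009] dz -0.007 dyaw -0.61
```

View pics/s3.png

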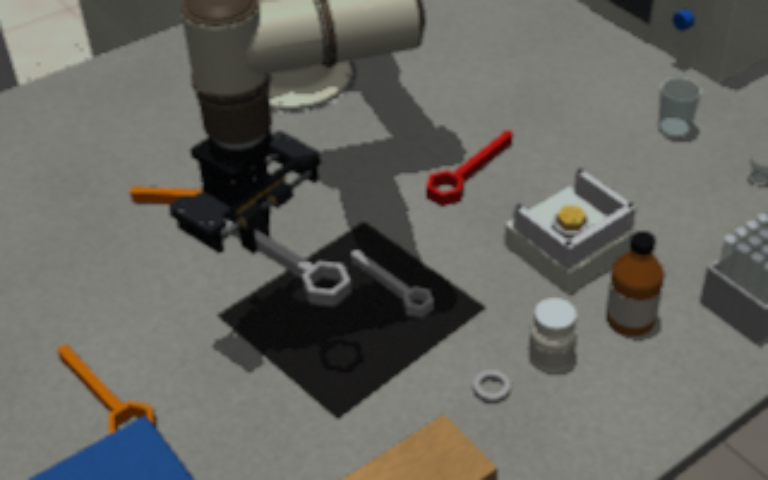

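The crop shows the wrench held level above the mat, its ring at about (325,282), with the small wrench still lying on the mat at (418,298). Next I'll carry it over the nut.

Emit:
{"fn": "apply_moves", "kwargs": {"moves": [[[-0.0069,0.0168,0],0],[[-0.0138,0.0337,0],0],[[-0.0138,0.0337,0],0],[[-0.0138,0.0337,0],0],[[-0.0138,0.0337,0],0]]}}

```text
time_s: 9.77
tcp_pos: [0.4748, -0.1725, 0.125]
ee_rot: [[-0.974, -0.228, -0.001], [-0.228, 0.974, 0.0], [0.001, 0.0, -1.0]]
wrist_force: [1.2, 0.1, -2.8]
gripper_width: 0.159
gripper_force: 30.0
```

Emit:
{"fn": "apply_moves", "kwargs": {"moves": [[[-0.0138,0.0337,0],0],[[-0.0138,0.0337,0],0],[[-0.0138,0.0337,0],0],[[-0.0138,0.0337,0],0],[[-0.0138,0.0337,0],0]]}}

```text
time_s: 10.18
tcp_pos: [0.5035, 0.0077, 0.1252]
ee_rot: [[-0.973, -0.229, -0.001], [-0.229, 0.973, -0.0], [0.001, 0.0, -1.0]]
wrist_force: [0.4, 0.2, -3.9]
gripper_width: 0.163
gripper_force: 30.0
```

Emit:
{"fn": "apply_moves", "kwargs": {"moves": [[[-0.0069,0.0168,0],-2.8],[[0,0,0],-2.8],[[0,0,0],-2.8],[[0,0,0],0],[[0,0,0],0]]}}

```text
time_s: 10.6
tcp_pos: [0.5064, 0.0239, 0.1251]
ee_rot: [[-0.93, -0.367, -0.001], [-0.367, 0.93, -0.0], [0.001, 0.0, -1.0]]
wrist_force: [-0.1, -0.0, -3.5]
gripper_width: 0.162
gripper_force: 30.0
```

```bash
python3 - <<'E'
from h import *
held(0)
p=imaging.capture("scene");cv2.imwrite("pics/s4.png",cv2.resize(p["frame"][130:280,270:470],None,fx=4,fy=4))
E
```

```text
t 10.6 tcp [0.5064 0.0239 0.1251] toolx yaw -158.45 F [-0.1 -0.  -3.5] M [-0.13  0.15  0.02] w 0.162
scene 18.4 [0.5538 0.1177 0.1313 0.1485] 2.206
side 6.8 [0.6311 0.0585 0.1285 0.3452] 0.335
held [0.6236 0.0638 0.1214 0.518 ] 3.004 expected [0.6227 0.0698 0.1226 0.3762] ring in tool xy [-0.1237 -0.0059] dz -0.0038 dyaw 8.12
```

View pics/s4.png

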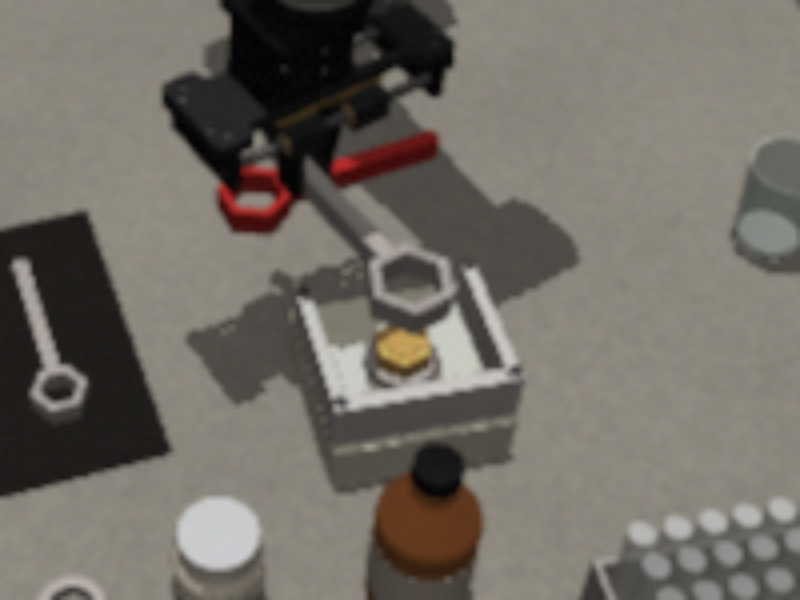

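The crop shows the ring at (412,278) above and behind the nut in the picture, at (403,350), consistent with it being over the nut but higher. Next I'll descend in steps and feel for contact.

Emit:
{"fn": "apply_moves", "kwargs": {"moves": [[[0.001,0.0013,0.012],0],[[0,0,0.015],0],[[0,0,0.012],0],[[0,0,0.008],0],[[0,0,0.004],0]]}}

```text
time_s: 11.27
tcp_pos: [0.5047, 0.0243, 0.0735]
ee_rot: [[-0.93, -0.368, -0.002], [-0.368, 0.93, -0.001], [0.002, 0.0, -1.0]]
wrist_force: [-0.3, -0.9, -3.3]
gripper_width: 0.161
gripper_force: 30.0
```

Emit:
{"fn": "apply_moves", "kwargs": {"moves": [[[0,0,0],0],[[0,0,0],0],[[0,0,0.003],0],[[0,0,0.003],0],[[0,0,0],0]]}}

```text
time_s: 11.68
tcp_pos: [0.5053, 0.0247, 0.0687]
ee_rot: [[-0.93, -0.368, 0.001], [-0.368, 0.93, 0.0], [-0.001, 0.0, -1.0]]
wrist_force: [0.5, -0.0, -2.5]
gripper_width: 0.158
gripper_force: 30.0
```

```bash
python3 - <<'E'
from h import *
st()
for c in("scene","side"):
    p=imaging.capture(c);u=proj(p,[.62,.07,.08]).astype(int);cv2.imwrite(f"pics/n5{c}.png",cv2.resize(p["frame"][u[1]-32:u[1]+32,u[0]-32:u[0]+32],(400,400),interpolation=cv2.INTER_CUBIC))
cv2.imwrite("pics/n5.png",np.hstack([cv2.imread(f"pics/n5{c}.png") for c in("scene","side")]))
E
```

```text
t 11.68 tcp [0.5053 0.0247 0.0687] toolx yaw -158.39 F [ 0.5 -0.  -2.5] M [-0.02  0.14  0.04] w 0.158
```

View pics/n5.png

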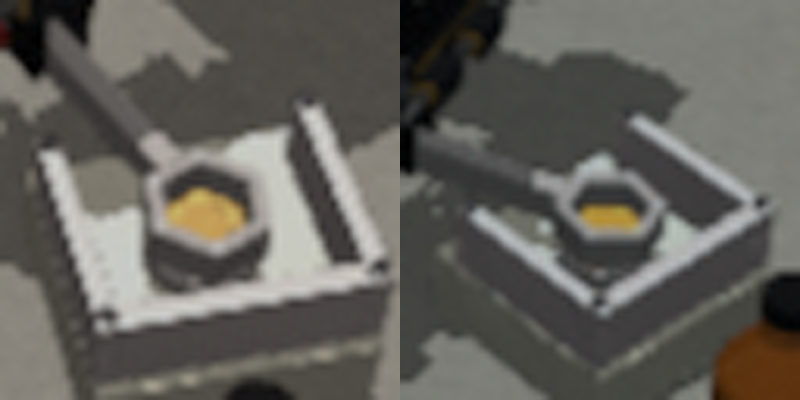

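Both crops show the nut inside the ring's hole, with the wrench already partly on and no contact force. I'll lower it the rest of the way.

Emit:
{"fn": "apply_moves", "kwargs": {"moves": [[[0,0,0.003],0],[[0,0,0.003],0],[[0,0,0.002],0],[[0,0,0.001],0],[[0,0,0],0]]}}

```text
time_s: 12.2
tcp_pos: [0.5051, 0.0246, 0.0593]
ee_rot: [[-0.93, -0.368, -0.001], [-0.368, 0.93, -0.0], [0.001, -0.0, -1.0]]
wrist_force: [-1.8, -0.2, -1.5]
gripper_width: 0.162
gripper_force: 30.0
```

Emit:
{"fn": "apply_moves", "kwargs": {"moves": [[[0,0,0.001],0],[[0,0,0],0],[[0,0,0],0]]}}

```text
time_s: 12.45
tcp_pos: [0.5055, 0.0247, 0.0588]
ee_rot: [[-0.93, -0.368, 0.001], [-0.368, 0.93, 0.0], [-0.001, -0.0, -1.0]]
wrist_force: [-0.8, 0.5, -1.8]
gripper_width: 0.156
gripper_force: 30.0
```

```bash
python3 - <<'E'
from h import *
st()
E
```

```text
t 12.45 tcp [0.5055 0.0247 0.0588] toolx yaw -158.38 F [-0.8  0.5 -1.8] M [-0.04  0.25  0.02] w 0.156
```

Emit:
{"fn": "apply_moves", "kwargs": {"moves": [[[-0.00027,0.0082,0],3.8],[[-0.00027,0.0082,0],3.8],[[-0.00027,0.0082,0],3.8],[[-0.00027,0.0082,0],3.8],[[-0.00027,0.0082,0],3.8]]}}

```text
time_s: 12.87
tcp_pos: [0.4958, 0.0645, 0.0586]
ee_rot: [[-0.999, -0.044, -0.001], [-0.044, 0.999, -0.001], [0.001, -0.001, -1.0]]
wrist_force: [-1.5, -1.7, -1.1]
gripper_width: 0.161
gripper_force: 30.1
```

```bash
python3 - <<'E'
from h import *
t,M=st();print("ring",t-.124*M[:,0])
E
```

```text
t 12.87 tcp [0.4958 0.0645 0.0586] toolx yaw -177.5 F [-1.5 -1.7 -1.1] M [-0.4   0.42  0.33] w 0.161
ring [0.61966666 0.06989831 0.05846419]
```

Emit:
{"fn": "apply_moves", "kwargs": {"moves": [[[-0.00027,0.0082,0],3.8],[[-0.00027,0.0082,0],3.8],[[-0.00027,0.0082,0],3.8],[[-0.00027,0.0082,0],3.8],[[-0.00027,0.0082,0],3.8]]}}

```text
time_s: 13.28
tcp_pos: [0.5004, 0.1051, 0.0585]
ee_rot: [[-0.959, 0.284, -0.002], [0.284, 0.959, -0.001], [0.002, -0.002, -1.0]]
wrist_force: [-3.1, -0.9, 0.7]
gripper_width: 0.158
gripper_force: 30.1
```

Emit:
{"fn": "apply_moves", "kwargs": {"moves": [[[-0.00027,0.0082,0],3.8],[[-0.00027,0.0082,0],3.8],[[-0.00027,0.0082,0],3.8],[[-0.00027,0.0082,0],3.8],[[-0.00027,0.0082,0],3.8]]}}

```text
time_s: 13.7
tcp_pos: [0.5182, 0.1421, 0.0585]
ee_rot: [[-0.814, 0.581, -0.002], [0.581, 0.814, -0.001], [0.002, -0.002, -1.0]]
wrist_force: [-4.5, 0.7, -0.0]
gripper_width: 0.152
gripper_force: 30.0
```

Emit:
{"fn": "apply_moves", "kwargs": {"moves": [[[0,0,0],0],[[0,0,0],0]]}}

```text
time_s: 13.87
tcp_pos: [0.5186, 0.1427, 0.0584]
ee_rot: [[-0.815, 0.579, -0.001], [0.579, 0.815, 0.0], [0.001, -0.0, -1.0]]
wrist_force: [-4.3, 2.6, 0.1]
gripper_width: 0.158
gripper_force: 30.0
```

```bash
python3 - <<'E'
from h import *
t,M=st();print("ring",t-.124*M[:,0])
E
```

```text
t 13.87 tcp [0.5186 0.1427 0.0584] toolx yaw 144.63 F [-4.3  2.6  0.1] M [0.73 1.1  0.  ] w 0.158
ring [0.61969263 0.07087824 0.05826497]
```

Emit:
{"fn": "apply_moves", "kwargs": {"moves": [[[-0.00017,-0.0065,0],-3],[[-0.00017,-0.0065,0],-3],[[0.0005,0,0],0],[[0,0,-0.008],0],[[0,0,-0.012],0]]}}

```text
time_s: 14.28
tcp_pos: [0.5115, 0.131, 0.0781]
ee_rot: [[-0.871, 0.492, -0.002], [0.492, 0.871, -0.001], [0.001, -0.002, -1.0]]
wrist_force: [-0.1, -0.1, -3.0]
gripper_width: 0.158
gripper_force: 30.0
```

Emit:
{"fn": "apply_moves", "kwargs": {"moves": [[[0,0,-0.01],0],[[0,0,0],0],[[0,0,0],0]]}}

```text
time_s: 14.53
tcp_pos: [0.5125, 0.1316, 0.0893]
ee_rot: [[-0.871, 0.491, 0.002], [0.491, 0.871, 0.001], [-0.001, 0.002, -1.0]]
wrist_force: [-0.4, 0.5, -3.4]
gripper_width: 0.162
gripper_force: 30.0
```

```bash
python3 - <<'E'
from h import *
t,M=st();print("ring",t-.124*M[:,0])
E
```

```text
t 14.53 tcp [0.5125 0.1316 0.0893] toolx yaw 150.58 F [-0.4  0.5 -3.4] M [ 0.03  0.15 -0.01] w 0.162
ring [0.62051312 0.07068826 0.08940747]
```

Lifted free. Next I'll swing back 61.6° above the nut.

Emit:
{"fn": "apply_moves", "kwargs": {"moves": [[[-0.00037,-0.0095,0],-4.4],[[-0.00037,-0.0095,0],-4.4],[[-0.00037,-0.0095,0],-4.4],[[-0.00037,-0.0095,0],-4.4],[[-0.00037,-0.0095,0],-4.4]]}}

```text
time_s: 14.95
tcp_pos: [0.4962, 0.0857, 0.0878]
ee_rot: [[-0.992, 0.125, -0.002], [0.125, 0.992, -0.001], [0.002, -0.001, -1.0]]
wrist_force: [-0.1, -0.2, -2.9]
gripper_width: 0.158
gripper_force: 30.0
```

Emit:
{"fn": "apply_moves", "kwargs": {"moves": [[[-0.00037,-0.0095,0],-4.4],[[-0.00037,-0.0095,0],-4.4],[[-0.00037,-0.0095,0],-4.4],[[-0.00037,-0.0095,0],-4.4],[[-0.00037,-0.0095,0],-4.4]]}}

```text
time_s: 15.37
tcp_pos: [0.4993, 0.0384, 0.0878]
ee_rot: [[-0.967, -0.256, -0.002], [-0.256, 0.967, -0.001], [0.002, -0.0, -1.0]]
wrist_force: [0.8, 1.1, -3.6]
gripper_width: 0.156
gripper_force: 30.0
```

Emit:
{"fn": "apply_moves", "kwargs": {"moves": [[[-0.00037,-0.0095,0],-4.4],[[-0.00037,-0.0095,0],-4.4],[[-0.00037,-0.0095,0],-4.4],[[-0.00037,-0.0095,0],-4.4],[[0,0,0],0]]}}

```text
time_s: 15.78
tcp_pos: [0.5153, 0.0033, 0.0879]
ee_rot: [[-0.846, -0.533, -0.001], [-0.533, 0.846, -0.001], [0.001, 0.0, -1.0]]
wrist_force: [0.2, -0.1, -3.0]
gripper_width: 0.16
gripper_force: 30.0
```

Emit:
{"fn": "apply_moves", "kwargs": {"moves": [[[0,0,0],0],[[0,0,0],0]]}}

```text
time_s: 15.95
tcp_pos: [0.5146, 0.0045, 0.0881]
ee_rot: [[-0.847, -0.531, -0.001], [-0.531, 0.847, -0.0], [0.001, 0.001, -1.0]]
wrist_force: [-1.0, 0.2, -3.9]
gripper_width: 0.156
gripper_force: 30.0
```

```bash
python3 - <<'E'
from h import *
t,M=st();print("ring",t-.124*M[:,0])
for c in("scene","side"):
    p=imaging.capture(c);u=proj(p,[.62,.07,.08]).astype(int);cv2.imwrite(f"pics/n6{c}.png",cv2.resize(p["frame"][u[1]-32:u[1]+32,u[0]-32:u[0]+32],(400,400),interpolation=cv2.INTER_CUBIC))
cv2.imwrite("pics/n6.png",np.hstack([cv2.imread(f"pics/n6{c}.png") for c in("scene","side")]))
E
```

```text
t 15.95 tcp [0.5146 0.0045 0.0881] toolx yaw -147.89 F [-1.   0.2 -3.9] M [-0.1   0.2   0.01] w 0.156
ring [0.61961361 0.0703906  0.08792539]
```

View pics/n6.png

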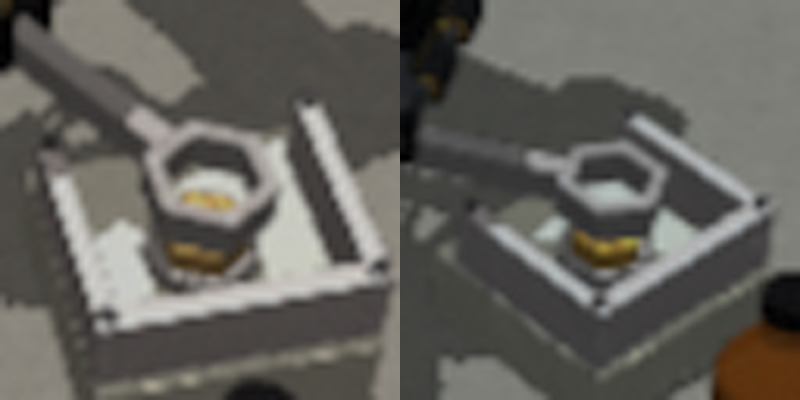

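The ring is aligned above the nut in both crops and clear of the left wall. I'll reseat it gently.

Emit:
{"fn": "apply_moves", "kwargs": {"moves": [[[0,0,0.008],0],[[0,0,0.008],0],[[0,0,0.003],0],[[0,0,0.0],0],[[0,0,0.002],0]]}}

```text
time_s: 16.47
tcp_pos: [0.5152, 0.0045, 0.0673]
ee_rot: [[-0.846, -0.533, -0.0], [-0.533, 0.846, -0.0], [0.0, -0.0, -1.0]]
wrist_force: [-0.6, 0.6, -2.3]
gripper_width: 0.16
gripper_force: 30.0
```

Emit:
{"fn": "apply_moves", "kwargs": {"moves": [[[0,0,0.002],0],[[0,0,0.002],0],[[0,0,0.002],0],[[0,0,0.002],0],[[0,0,0],0]]}}

```text
time_s: 16.88
tcp_pos: [0.5152, 0.0044, 0.0594]
ee_rot: [[-0.846, -0.533, 0.0], [-0.533, 0.846, 0.0], [-0.0, -0.0, -1.0]]
wrist_force: [-0.9, -0.6, -2.0]
gripper_width: 0.155
gripper_force: 30.0
```

```bash
python3 - <<'E'
from h import *
t,M=st();print("ring",t-.124*M[:,0])
E
```

```text
t 16.88 tcp [0.5152 0.0044 0.0594] toolx yaw -147.79 F [-0.9 -0.6 -2. ] M [-0.1   0.18 -0.05] w 0.155
ring [0.62014757 0.07044762 0.05940767]
```

Emit:
{"fn": "apply_moves", "kwargs": {"moves": [[[-0.00027,0.0082,0.0006],3.8],[[-0.00027,0.0082,0],3.8],[[-0.00027,0.0082,0],3.8],[[-0.00027,0.0082,0],3.8],[[-0.00027,0.0082,0],3.8]]}}

```text
time_s: 17.3
tcp_pos: [0.4991, 0.0419, 0.0592]
ee_rot: [[-0.974, -0.227, -0.0], [-0.227, 0.974, -0.001], [0.0, -0.001, -1.0]]
wrist_force: [0.2, -2.1, -2.6]
gripper_width: 0.155
gripper_force: 30.0
```

Emit:
{"fn": "apply_moves", "kwargs": {"moves": [[[-0.00027,0.0082,0],3.8],[[-0.00027,0.0082,0],3.8],[[-0.00027,0.0082,0],3.8],[[-0.00027,0.0082,0],3.8],[[-0.00027,0.0082,0],3.8]]}}

```text
time_s: 17.72
tcp_pos: [0.4962, 0.0827, 0.0592]
ee_rot: [[-0.995, 0.103, -0.001], [0.103, 0.995, -0.001], [0.001, -0.001, -1.0]]
wrist_force: [-1.0, -1.1, -1.5]
gripper_width: 0.161
gripper_force: 30.0
```

Emit:
{"fn": "apply_moves", "kwargs": {"moves": [[[-0.00027,0.0082,0],3.8],[[-0.00014,0.0058,0],2.7],[[-3e-05,0.003,0],1.4],[[0,0,0],0]]}}

```text
time_s: 18.05
tcp_pos: [0.4991, 0.0999, 0.0591]
ee_rot: [[-0.972, 0.236, -0.001], [0.236, 0.972, -0.0], [0.001, -0.0, -1.0]]
wrist_force: [-3.5, 1.1, -0.7]
gripper_width: 0.163
gripper_force: 30.0
```

```bash
cat >> h.py <<'E'
def tq():
    t,M=st();s=r.sense();F=np.array(s["wrist_force"]);d=t[:2]-[.6202,.0703]
    print("wrench yaw",round(np.degrees(np.arctan2(-M[1,0],-M[0,0])),2),"T",round(d[0]*F[1]-d[1]*F[0]+s["moment"][2],3),"Ft",round(F@M[:,1],2),"Fr",round(F@M[:,0],2),"ring",(t-.124*M[:,0])[:2].round(4), "Rad",round(np.hypot(*d),4),"pos yaw",round(np.degrees(np.arctan2(-d[1],-d[0])),2))
E
python3 -c "
from h import *
tq()"
```

```text
t 18.05 tcp [0.4991 0.0999 0.0591] toolx yaw 166.34 F [-3.5  1.1 -0.7] M [0.25 0.75 0.08] w 0.163
wrench yaw -13.66 T 0.055 Ft 0.21 Fr 3.69 ring [0.6196 0.0706] Rad 0.1247 pos yaw -13.74
```

Emit:
{"fn": "apply_moves", "kwargs": {"moves": [[[0.0005,0.0022,0],1],[[0,0.0022,0],1],[[0,0.0022,0],1],[[0,0.0022,0],1],[[0,0.0022,0],1]]}}

```text
time_s: 18.47
tcp_pos: [0.5021, 0.1103, 0.059]
ee_rot: [[-0.947, 0.322, -0.0], [0.322, 0.947, -0.0], [0.0, -0.0, -1.0]]
wrist_force: [-3.0, -0.5, -0.7]
gripper_width: 0.161
gripper_force: 30.0
```

Emit:
{"fn": "apply_moves", "kwargs": {"moves": [[[0,0.0022,0],1],[[0,0.0022,0],1],[[0,0.0022,0],1],[[0,0.0022,0],1]]}}

```text
time_s: 18.8
tcp_pos: [0.5052, 0.1187, 0.059]
ee_rot: [[-0.922, 0.387, -0.0], [0.387, 0.922, -0.0], [0.0, -0.0, -1.0]]
wrist_force: [-2.0, -1.0, -1.0]
gripper_width: 0.156
gripper_force: 30.0
```

```bash
python3 -c "
from h import *
tq()"
```

```text
t 18.8 tcp [0.5052 0.1187 0.059 ] toolx yaw 157.21 F [-2. -1. -1.] M [-0.37  0.42  0.04] w 0.156
wrench yaw -22.79 T 0.254 Ft -1.69 Fr 1.5 ring [0.6195 0.0706] Rad 0.1248 pos yaw -22.8
```

Emit:
{"fn": "apply_moves", "kwargs": {"moves": [[[0,0.00076,0],0.35],[[0,0.00076,0],0.35],[[0,0,0],0]]}}

```text
time_s: 19.05
tcp_pos: [0.5058, 0.1201, 0.0589]
ee_rot: [[-0.918, 0.397, 0.0], [0.397, 0.918, 0.0], [-0.0, 0.0, -1.0]]
wrist_force: [-2.8, -0.8, -0.7]
gripper_width: 0.16
gripper_force: 30.0
```

```bash
python3 -c "
from h import *
tq()"
```

```text
t 19.05 tcp [0.5058 0.1201 0.0589] toolx yaw 156.59 F [-2.8 -0.8 -0.7] M [-0.24  0.44  0.04] w 0.16
wrench yaw -23.41 T 0.271 Ft -1.83 Fr 2.29 ring [0.6196 0.0708] Rad 0.1248 pos yaw -23.5
```

Emit:
{"fn": "apply_moves", "kwargs": {"moves": [[[0,0.00076,0],0.35],[[0,0.00076,0],0.35],[[0,0.0004,0],0.2],[[0,0,0],0]]}}

```text
time_s: 19.38
tcp_pos: [0.5066, 0.1218, 0.059]
ee_rot: [[-0.911, 0.411, 0.0], [0.411, 0.911, 0.0], [-0.0, 0.0, -1.0]]
wrist_force: [-2.4, -0.7, -0.3]
gripper_width: 0.158
gripper_force: 30.0
```

Emit:
{"fn": "apply_moves", "kwargs": {"moves": [[[0,0.00076,0],0.35],[[0,0.00076,0],0.35],[[0,0.0004,0],0.2],[[0,0,0],0]]}}

```text
time_s: 19.72
tcp_pos: [0.5074, 0.1235, 0.059]
ee_rot: [[-0.905, 0.426, 0.0], [0.426, 0.905, 0.0], [-0.0, 0.0, -1.0]]
wrist_force: [-1.3, -1.6, -1.2]
gripper_width: 0.157
gripper_force: 30.0
```

Emit:
{"fn": "apply_moves", "kwargs": {"moves": [[[0,0.00076,0],0.35],[[0,0.00076,0],0.35],[[0,0.0004,0],0.2],[[0,0,0],0]]}}

```text
time_s: 20.05
tcp_pos: [0.5082, 0.1253, 0.059]
ee_rot: [[-0.898, 0.44, 0.0], [0.44, 0.898, 0.0], [-0.0, 0.0, -1.0]]
wrist_force: [-1.2, -0.5, -0.6]
gripper_width: 0.16
gripper_force: 30.0
```

Emit:
{"fn": "apply_moves", "kwargs": {"moves": [[[0,0.00076,0],0.35],[[0,0.00076,0],0.35],[[0,0.0004,0],0.2],[[0,0,0],0]]}}

```text
time_s: 20.38
tcp_pos: [0.509, 0.127, 0.0589]
ee_rot: [[-0.891, 0.454, 0.0], [0.454, 0.891, 0.0], [-0.0, 0.0, -1.0]]
wrist_force: [-2.2, -0.1, -1.1]
gripper_width: 0.153
gripper_force: 30.0
```

Emit:
{"fn": "apply_moves", "kwargs": {"moves": [[[0,0.00076,0],0.35],[[0,0.00076,0],0.35],[[0,0.0004,0],0.2],[[0,0,0],0]]}}

```text
time_s: 20.72
tcp_pos: [0.51, 0.1287, 0.059]
ee_rot: [[-0.884, 0.468, 0.0], [0.468, 0.884, 0.0], [-0.0, 0.0, -1.0]]
wrist_force: [-0.6, -0.3, -0.8]
gripper_width: 0.157
gripper_force: 30.0
```

Emit:
{"fn": "apply_moves", "kwargs": {"moves": [[[0,0.00076,0],0.35],[[0,0.00076,0],0.35],[[0,0.0004,0],0.2],[[0,0,0],0]]}}

```text
time_s: 21.05
tcp_pos: [0.5109, 0.1304, 0.059]
ee_rot: [[-0.876, 0.482, 0.0], [0.482, 0.876, 0.0], [-0.0, 0.0, -1.0]]
wrist_force: [-0.7, -0.1, -1.2]
gripper_width: 0.156
gripper_force: 30.0
```

Emit:
{"fn": "apply_moves", "kwargs": {"moves": [[[0,0.00076,0],0.35],[[0,0.00076,0],0.35],[[0,0.0004,0],0.2],[[0,0,0],0]]}}

```text
time_s: 21.38
tcp_pos: [0.5118, 0.1321, 0.059]
ee_rot: [[-0.869, 0.495, 0.0], [0.495, 0.869, 0.0], [-0.0, 0.0, -1.0]]
wrist_force: [-1.9, -0.5, -0.5]
gripper_width: 0.155
gripper_force: 30.0
```

```bash
python3 -c "
from h import *
tq()"
```

```text
t 21.38 tcp [0.5118 0.1321 0.059 ] toolx yaw 150.31 F [-1.9 -0.5 -0.5] M [-0.25  0.24  0.03] w 0.155
wrench yaw -29.69 T 0.207 Ft -1.4 Fr 1.36 ring [0.6195 0.0707] Rad 0.1248 pos yaw -29.68
```

Emit:
{"fn": "apply_moves", "kwargs": {"moves": [[[0,0.00076,0],0.35],[[0,0.00076,0],0.35],[[0,0.0004,0],0.2],[[0,0,0],0]]}}

```text
time_s: 21.72
tcp_pos: [0.5127, 0.1338, 0.0589]
ee_rot: [[-0.861, 0.509, 0.0], [0.509, 0.861, 0.0], [-0.0, 0.0, -1.0]]
wrist_force: [0.1, -0.2, -0.2]
gripper_width: 0.161
gripper_force: 30.0
```

Emit:
{"fn": "apply_moves", "kwargs": {"moves": [[[0,0.00076,0],0.35],[[0,0.00076,0],0.35],[[0,0.0004,0],0.2],[[0,0,0],0]]}}

```text
time_s: 22.05
tcp_pos: [0.5136, 0.1353, 0.0589]
ee_rot: [[-0.853, 0.522, -0.0], [0.522, 0.853, -0.0], [-0.0, -0.0, -1.0]]
wrist_force: [-0.4, -0.6, -1.3]
gripper_width: 0.163
gripper_force: 30.0
```

Emit:
{"fn": "apply_moves", "kwargs": {"moves": [[[0,0.00076,0],0.35],[[0,0.00076,0],0.35],[[0,0.0004,0],0.2],[[0,0,0],0]]}}

```text
time_s: 22.38
tcp_pos: [0.5144, 0.1366, 0.0589]
ee_rot: [[-0.844, 0.536, -0.001], [0.536, 0.844, -0.001], [0.0, -0.001, -1.0]]
wrist_force: [-0.9, -2.6, -0.5]
gripper_width: 0.156
gripper_force: 30.0
```

```bash
python3 -c "
from h import *
tq()"
```

```text
t 22.38 tcp [0.5144 0.1366 0.0589] toolx yaw 147.62 F [-0.9 -2.6 -0.5] M [-0.86  0.19  0.18] w 0.156
wrench yaw -32.38 T 0.519 Ft -2.71 Fr -0.64 ring [0.6192 0.0702] Rad 0.1248 pos yaw -32.1
```

Emit:
{"fn": "apply_moves", "kwargs": {"moves": [[[0,0.00065,0],0.3],[[0,0,0],0],[[0,0,0],0]]}}

```text
time_s: 22.63
tcp_pos: [0.5148, 0.1372, 0.0589]
ee_rot: [[-0.842, 0.54, -0.0], [0.54, 0.842, -0.0], [0.0, -0.001, -1.0]]
wrist_force: [-1.5, -3.1, -0.1]
gripper_width: 0.158
gripper_force: 30.0
```

```bash
python3 -c "
from h import *
tq()"
```

```text
t 22.63 tcp [0.5148 0.1372 0.0589] toolx yaw 147.31 F [-1.5 -3.1 -0.1] M [-1.04  0.16  0.21] w 0.158
wrench yaw -32.69 T 0.635 Ft -3.38 Fr -0.43 ring [0.6192 0.0703] Rad 0.1249 pos yaw -32.41
```

Emit:
{"fn": "apply_moves", "kwargs": {"moves": [[[0,0.00065,0],0.3],[[0,0.00065,0],0.3],[[0,0,0],0],[[0,0,0],0]]}}

```text
time_s: 22.97
tcp_pos: [0.5155, 0.1383, 0.0588]
ee_rot: [[-0.836, 0.549, -0.001], [0.549, 0.836, -0.0], [0.0, -0.001, -1.0]]
wrist_force: [-1.9, -3.6, -0.1]
gripper_width: 0.158
gripper_force: 30.0
```

```bash
python3 -c "
from h import *
tq()"
```

```text
t 22.97 tcp [0.5155 0.1383 0.0588] toolx yaw 146.71 F [-1.9 -3.6 -0.1] M [-1.37  0.18  0.22] w 0.158
wrench yaw -33.29 T 0.722 Ft -4.06 Fr -0.43 ring [0.6191 0.0703] Rad 0.1249 pos yaw -33.0
```

Emit:
{"fn": "apply_moves", "kwargs": {"moves": [[[0,0.00065,0],0.3],[[0,0.00065,0],0.3],[[0,0,0],0],[[0,0,0],0]]}}

```text
time_s: 23.3
tcp_pos: [0.5162, 0.1394, 0.0588]
ee_rot: [[-0.83, 0.558, -0.001], [0.558, 0.83, -0.001], [0.0, -0.001, -1.0]]
wrist_force: [-0.5, -4.7, -0.3]
gripper_width: 0.158
gripper_force: 30.0
```

```bash
python3 -c "
from h import *
tq()"
```

```text
t 23.3 tcp [0.5162 0.1394 0.0588] toolx yaw 146.1 F [-0.5 -4.7 -0.3] M [-1.64  0.18  0.28] w 0.158
wrench yaw -33.9 T 0.807 Ft -4.2 Fr -2.2 ring [0.6191 0.0702] Rad 0.1249 pos yaw -33.58
```

Emit:
{"fn": "apply_moves", "kwargs": {"moves": [[[0,0.00065,0],0.3],[[0,0.00065,0],0.3],[[0,0.00065,0],0.3],[[0,0.00065,0],0.3],[[0,0,0],0]]}}

```text
time_s: 23.72
tcp_pos: [0.5173, 0.1411, 0.0587]
ee_rot: [[-0.818, 0.575, -0.002], [0.575, 0.818, -0.001], [0.0, -0.002, -1.0]]
wrist_force: [-1.0, -5.3, -0.2]
gripper_width: 0.16
gripper_force: 30.1
```

```bash
python3 -c "
from h import *
tq()"
```

```text
t 23.72 tcp [0.5173 0.1411 0.0587] toolx yaw 144.92 F [-1.  -5.3 -0.2] M [-1.92  0.29  0.41] w 0.16
wrench yaw -35.08 T 1.027 Ft -4.95 Fr -2.25 ring [0.6188 0.0699] Rad 0.1249 pos yaw -34.54
```

Emit:
{"fn": "apply_moves", "kwargs": {"moves": [[[0,0.00065,0],0.3],[[0,0.00065,0],0.3],[[0,0.0004,0],0.1],[[0,0,0],0],[[0,0,0],0]]}}

```text
time_s: 24.13
tcp_pos: [0.5181, 0.1422, 0.0587]
ee_rot: [[-0.811, 0.585, -0.002], [0.585, 0.811, -0.002], [0.001, -0.003, -1.0]]
wrist_force: [-1.6, -6.9, -1.1]
gripper_width: 0.158
gripper_force: 30.1
```

```bash
python3 -c "
from h import *
tq()
import time
[(imaging.capture('side'),tq()) for _ in range(2)]"
```

```text
t 24.13 tcp [0.5181 0.1422 0.0587] toolx yaw 144.23 F [-1.6 -6.9 -1.1] M [-2.05  0.34  0.4 ] w 0.158
wrench yaw -35.77 T 1.219 Ft -6.51 Fr -2.77 ring [0.6187 0.0697] Rad 0.1249 pos yaw -35.15
t 24.18 tcp [0.5181 0.1422 0.0586] toolx yaw 144.23 F [-1.8 -6.2 -1.2] M [-2.1   0.28  0.48] w 0.163
wrench yaw -35.77 T 1.239 Ft -6.09 Fr -2.16 ring [0.6187 0.0697] Rad 0.1249 pos yaw -35.15
t 24.23 tcp [0.5181 0.1422 0.0587] toolx yaw 144.23 F [-2.2 -6.8 -1.1] M [-2.12  0.31  0.41] w 0.158
wrench yaw -35.77 T 1.262 Ft -6.76 Fr -2.19 ring [0.6187 0.0697] Rad 0.1249 pos yaw -35.15
```

Emit:
{"fn": "apply_moves", "kwargs": {"moves": [[[0,0,0],0],[[0,0,0],0],[[0,0,0],0],[[0,0,0],0],[[0,0,0],0]]}}

```text
time_s: 24.65
tcp_pos: [0.5181, 0.1422, 0.0586]
ee_rot: [[-0.811, 0.585, -0.002], [0.585, 0.811, -0.002], [0.001, -0.003, -1.0]]
wrist_force: [-2.1, -6.1, 0.5]
gripper_width: 0.158
gripper_force: 30.1
```

Emit:
{"fn": "apply_moves", "kwargs": {"moves": [[[0,0,0],0],[[0,0,0],0],[[0,0,0],0],[[0,0,0],0],[[0,0,0],0]]}}

```text
time_s: 25.07
tcp_pos: [0.5181, 0.1422, 0.0587]
ee_rot: [[-0.811, 0.584, -0.002], [0.584, 0.811, -0.002], [0.001, -0.003, -1.0]]
wrist_force: [-1.2, -7.4, -1.0]
gripper_width: 0.157
gripper_force: 30.1
```

```bash
python3 -c "
from h import *
tq()"
```

```text
t 25.07 tcp [0.5181 0.1422 0.0587] toolx yaw 144.24 F [-1.2 -7.4 -1. ] M [-2.14  0.25  0.43] w 0.157
wrench yaw -35.76 T 1.272 Ft -6.69 Fr -3.3 ring [0.6187 0.0698] Rad 0.1249 pos yaw -35.16
```

Emit:
{"fn": "apply_moves", "kwargs": {"moves": [[[0,-0.0022,0],-1],[[0,-0.0022,0],-1],[[0,-0.0022,0],-1],[[0,-0.0022,0],-1],[[0,-0.0022,0],-1]]}}

```text
time_s: 25.48
tcp_pos: [0.5132, 0.1345, 0.0592]
ee_rot: [[-0.86, 0.511, 0.001], [0.511, 0.86, 0.001], [-0.001, 0.002, -1.0]]
wrist_force: [-0.2, -1.0, -2.4]
gripper_width: 0.159
gripper_force: 30.0
```

Emit:
{"fn": "apply_moves", "kwargs": {"moves": [[[0,-0.0022,0],-1],[[0,-0.0022,0],-1],[[0,-0.0022,0],-1],[[0,0,0],0],[[0,0,0],0]]}}

```text
time_s: 25.9
tcp_pos: [0.5097, 0.1285, 0.0591]
ee_rot: [[-0.885, 0.466, 0.001], [0.466, 0.885, 0.001], [-0.0, 0.001, -1.0]]
wrist_force: [0.2, 0.0, -1.2]
gripper_width: 0.159
gripper_force: 30.0
```

```bash
python3 -c "
from h import *
tq()"
```

```text
t 25.9 tcp [0.5097 0.1285 0.0591] toolx yaw 152.23 F [ 0.2  0.  -1.2] M [-0.11 -0.03 -0.05] w 0.159
wrench yaw -27.77 T -0.058 Ft 0.09 Fr -0.16 ring [0.6195 0.0708] Rad 0.1249 pos yaw -27.8
```

Emit:
{"fn": "apply_moves", "kwargs": {"moves": [[[0,0,-0.008],0],[[0,0,-0.016],0],[[0,0,-0.018],0],[[0,0,-0.016],0],[[0,0,-0.01],0]]}}

```text
time_s: 26.32
tcp_pos: [0.51, 0.1285, 0.1288]
ee_rot: [[-0.885, 0.467, 0.002], [0.467, 0.885, 0.001], [-0.001, 0.002, -1.0]]
wrist_force: [0.9, 0.7, -3.3]
gripper_width: 0.154
gripper_force: 30.0
```

Emit:
{"fn": "apply_moves", "kwargs": {"moves": [[[-0.0063,-0.0169,0],0],[[-0.0125,-0.0338,0],0],[[-0.0125,-0.0338,0],0],[[-0.0125,-0.0338,0],0],[[-0.0125,-0.0338,0],0]]}}

```text
time_s: 26.73
tcp_pos: [0.487, -0.0333, 0.127]
ee_rot: [[-0.885, 0.465, -0.002], [0.465, 0.885, 0.0], [0.002, -0.0, -1.0]]
wrist_force: [1.0, 1.5, -2.6]
gripper_width: 0.164
gripper_force: 30.0
```

Emit:
{"fn": "apply_moves", "kwargs": {"moves": [[[-0.0125,-0.0338,0],0],[[-0.0125,-0.0338,0],0],[[-0.0125,-0.0338,0],0],[[-0.0125,-0.0338,0],0],[[-0.0125,-0.0338,0],0]]}}

```text
time_s: 27.15
tcp_pos: [0.4636, -0.2122, 0.1268]
ee_rot: [[-0.885, 0.466, -0.001], [0.466, 0.885, 0.001], [0.002, 0.0, -1.0]]
wrist_force: [1.1, -0.6, -3.9]
gripper_width: 0.158
gripper_force: 30.0
```

Emit:
{"fn": "apply_moves", "kwargs": {"moves": [[[-0.0125,-0.0338,0],0],[[-0.0125,-0.0338,0],0],[[-0.0125,-0.0338,0],0],[[-0.0063,-0.0169,0],0],[[0,0,0],-5.9]]}}

```text
time_s: 27.57
tcp_pos: [0.4472, -0.3391, 0.1263]
ee_rot: [[-0.927, 0.375, -0.002], [0.375, 0.927, 0.0], [0.002, -0.0, -1.0]]
wrist_force: [-0.8, -1.7, -2.8]
gripper_width: 0.157
gripper_force: 30.0
```

Emit:
{"fn": "apply_moves", "kwargs": {"moves": [[[0,0,0],-7],[[0,0,0],-7],[[0,0,0],-7],[[0,0,0],-7],[[0,0,0],-7]]}}

```text
time_s: 27.98
tcp_pos: [0.4478, -0.3356, 0.1265]
ee_rot: [[-0.973, -0.233, -0.002], [-0.233, 0.973, 0.001], [0.002, 0.002, -1.0]]
wrist_force: [-0.4, -0.0, -3.0]
gripper_width: 0.159
gripper_force: 30.0
```

Emit:
{"fn": "apply_moves", "kwargs": {"moves": [[[0,0,0],0],[[0,0,0],0],[[0,0,0],0]]}}

```text
time_s: 28.23
tcp_pos: [0.4483, -0.3359, 0.1268]
ee_rot: [[-0.974, -0.225, -0.001], [-0.225, 0.974, 0.0], [0.001, 0.001, -1.0]]
wrist_force: [0.3, 0.1, -2.8]
gripper_width: 0.157
gripper_force: 30.0
```

```bash
python3 -c "
from h import *
held(0)"
```

```text
t 28.23 tcp [ 0.4483 -0.3359  0.1268] toolx yaw -167.03 F [ 0.3  0.1 -2.8] M [-0.08  0.17 -0.04] w 0.157
scene 6.9 [ 0.5862 -0.306   0.111   0.2108] 0.205
side 9.3 [ 0.6007 -0.3309  0.1249  0.0442] 0.166
held [ 0.5737 -0.3099  0.0961  0.1849] 0.673 expected [ 0.5701 -0.3079  0.1243  0.2264] ring in tool xy [-0.1281 -0.0028] dz -0.0307 dyaw -2.38
```

Emit:
{"fn": "apply_moves", "kwargs": {"moves": [[[0,0,0.02],0],[[0,0,0.03],0],[[0,0,0.03],0],[[0,0,0.02],0],[[0,0,0.01],0]]}}

```text
time_s: 28.85
tcp_pos: [0.4471, -0.3359, 0.0148]
ee_rot: [[-0.974, -0.226, -0.003], [-0.226, 0.974, 0.001], [0.003, 0.002, -1.0]]
wrist_force: [-3.2, -0.6, 0.4]
gripper_width: 0.161
gripper_force: 30.0
```

Emit:
{"fn": "apply_moves", "kwargs": {"moves": [[[0,0,0.003],0],[[0,0,0],0],[[0,0,0],0]]}}

```text
time_s: 29.1
tcp_pos: [0.4495, -0.3366, 0.0149]
ee_rot: [[-0.974, -0.227, 0.002], [-0.227, 0.974, -0.001], [-0.002, -0.001, -1.0]]
wrist_force: [0.2, 0.5, -3.0]
gripper_width: 0.157
gripper_force: 30.0
```

Emit:
{"fn": "apply_moves", "kwargs": {"moves": [[[0,0,0.001],0],[[0,0,0.001],0],[[0,0,0],0],[[0,0,0],0]]}}

```text
time_s: 29.43
tcp_pos: [0.4495, -0.3366, 0.0128]
ee_rot: [[-0.974, -0.227, 0.003], [-0.227, 0.974, -0.001], [-0.002, -0.002, -1.0]]
wrist_force: [0.1, 0.7, -0.9]
gripper_width: 0.161
gripper_force: 30.0
```

```bash
python3 -c "
from h import *
st()"
```

```text
t 29.43 tcp [ 0.4495 -0.3366  0.0128] toolx yaw -166.87 F [ 0.1  0.7 -0.9] M [ 0.05 -0.16 -0.01] w 0.161
```

Emit:
{"fn": "apply_moves", "kwargs": {"moves": [[[0,0,0.0015],0],[[0,0,0.0015],0],[[0,0,0],0],[[0,0,0],0]]}}

```text
time_s: 29.77
tcp_pos: [0.449, -0.3365, 0.0092]
ee_rot: [[-0.974, -0.227, 0.001], [-0.227, 0.974, -0.001], [-0.001, -0.001, -1.0]]
wrist_force: [-0.0, -0.4, 0.3]
gripper_width: 0.16
gripper_force: 30.0
```

```bash
python3 - <<'E'
from h import *
st()
for c in("scene","side"):
    p=imaging.capture(c);u=proj(p,[.52,-.318,.01]).astype(int);cv2.imwrite(f"pics/d{c}.png",cv2.resize(p["frame"][u[1]-40:u[1]+40,u[0]-40:u[0]+40],(400,400),interpolation=cv2.INTER_CUBIC))
cv2.imwrite("pics/d.png",np.hstack([cv2.imread(f"pics/d{c}.png") for c in("scene","side")]))
E
```

```text
t 29.77 tcp [ 0.449  -0.3365  0.0092] toolx yaw -166.88 F [-0.  -0.4  0.3] M [-0.03 -0.32 -0.05] w 0.16
```

View pics/d.png

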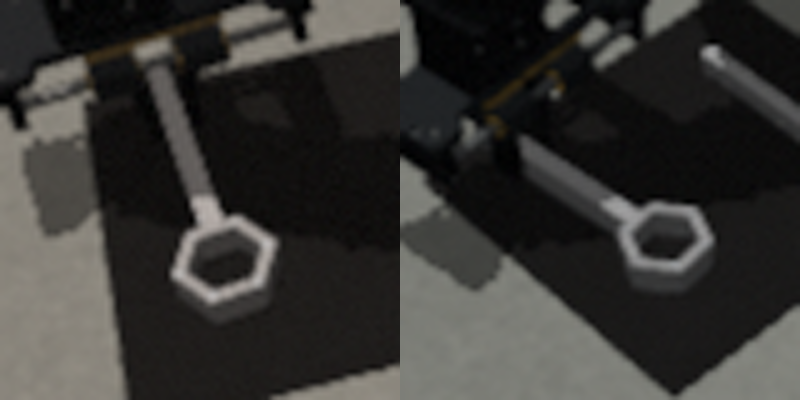

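The wrench is over the mat with its ring just touching and tilted slightly down. I'll lower the handle the last few millimetres.

Emit:
{"fn": "apply_moves", "kwargs": {"moves": [[[0,0,0.001],0],[[0,0,0.001],0],[[0,0,0.0005],0],[[0,0,0],0],[[0,0,0],0]]}}

```text
time_s: 30.28
tcp_pos: [0.4486, -0.3363, 0.0064]
ee_rot: [[-0.974, -0.227, 0.0], [-0.227, 0.974, -0.0], [-0.0, -0.0, -1.0]]
wrist_force: [0.6, -0.7, 0.2]
gripper_width: 0.16
gripper_force: 30.0
```

```bash
python3 -c "
from h import *
st()"
```

```text
t 30.28 tcp [ 0.4486 -0.3363  0.0064] toolx yaw -166.89 F [ 0.6 -0.7  0.2] M [-0.06 -0.38 -0.07] w 0.16
```

Emit:
{"fn": "apply_moves", "kwargs": {"moves": [[[0,0,0.0004],0],[[0,0,0],0],[[0,0,0],0],[[0,0,0],0],[[0,0,0],0]], "hand": 0.06}}

```text
time_s: 30.7
tcp_pos: [0.4483, -0.3361, 0.0059]
ee_rot: [[-0.974, -0.227, -0.001], [-0.227, 0.974, 0.0], [0.0, 0.0, -1.0]]
wrist_force: [-0.2, -0.3, 0.7]
gripper_width: 0.45
gripper_force: 0.0
```

Emit:
{"fn": "apply_moves", "kwargs": {"moves": [[[0,0,0],0],[[0,0,0],0],[[0,0,0],0]]}}

```text
time_s: 30.95
tcp_pos: [0.4485, -0.3362, 0.006]
ee_rot: [[-0.974, -0.227, -0.0], [-0.227, 0.974, 0.0], [0.0, 0.0, -1.0]]
wrist_force: [-0.9, 0.5, -0.5]
gripper_width: 0.65
gripper_force: 0.0
```

Emit:
{"fn": "apply_moves", "kwargs": {"moves": [[[0,0,-0.01],0],[[0,0,-0.03],0],[[0,0,-0.04],0],[[0,0,-0.04],0],[[0,0,-0.03],0]]}}

```text
time_s: 31.37
tcp_pos: [0.4492, -0.3368, 0.1604]
ee_rot: [[-0.974, -0.228, 0.004], [-0.228, 0.974, -0.002], [-0.003, -0.003, -1.0]]
wrist_force: [-0.1, -0.1, -0.3]
gripper_width: 0.686
gripper_force: 0.0
```

Emit:
{"fn": "apply_moves", "kwargs": {"moves": [[[0.02,0,-0.03],0],[[0.04,0,0],0],[[0.04,0,0],0],[[0,0,0],0],[[0,0,0],0]]}}

```text
time_s: 31.78
tcp_pos: [0.3494, -0.3592, 0.1874]
ee_rot: [[-0.974, -0.225, 0.002], [-0.225, 0.974, -0.001], [-0.001, -0.001, -1.0]]
wrist_force: [0.5, 0.2, 1.0]
gripper_width: 0.689
gripper_force: 0.0
```

```bash
python3 - <<'E'
from h import *
np.set_printoptions(precision=4,suppress=True)
st()
for c in("scene","side","wrist"):
    p=imaging.capture(c)
    b=near(p,"wrench",[.495,-.325,.014])
    if b:q,f=fit([(p,b[1])],WR,[.57,-.307,.003,.23]);print(c,b[0],q,f)
    for t in["small_wrench","amber_bottle","white_jar","beaker","stopper","spare_collar"]:
        if c!="wrist":print(t,[(onz(p,np.array(l["at"])*[640,400],0.0)[:2].round(3)) for l in models.place_of(p,t)[:1]])
    if c=="scene":cv2.imwrite("pics/end.png",p["frame"])
E
```

```text
t 31.78 tcp [ 0.3494 -0.3592  0.1874] toolx yaw -167.01 F [0.5 0.2 1. ] M [-0.06 -0.06 -0.  ] w 0.689
scene 11.053049023814925 [ 0.5729 -0.3086  0.0039  0.2238] 0.07846857908248689
small_wrench [array([ 0.574, -0.164])]
amber_bottle [array([0.775, 0.038])]
white_jar [array([ 0.749, -0.091])]
beaker [array([0.527, 0.407])]
stopper [array([0.689, 0.407])]
spare_collar [array([ 0.747, -0.189])]
side 61.288509901722286 [-1.7898  4.8241 -0.9763 -2.7815] 1.0
small_wrench [array([ 0.572, -0.168])]
amber_bottle [array([0.77 , 0.043])]
white_jar [array([ 0.762, -0.087])]
beaker [array([0.517, 0.395])]
stopper [array([0.691, 0.412])]
spare_collar [array([ 0.592, -0.312])]
wrist 9.517787366068378 [ 0.7166 -0.2733 -0.2303  0.2402] 0.8296568627450981
```

View pics/end.png

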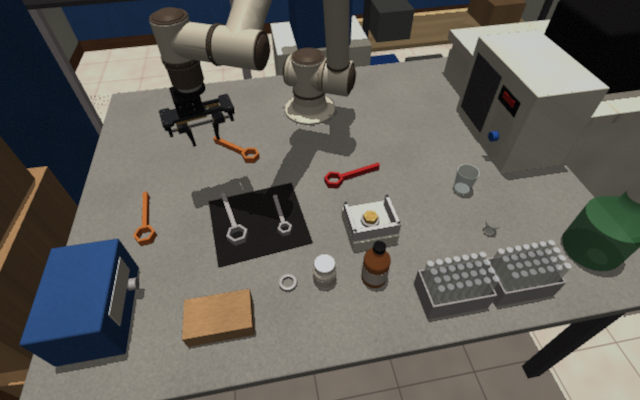

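The wrench lies flat on the mat, ring at (237,232), everything else is where it stood, and the gripper is clear.

```bash
python3 -c "
from station import r
print(r.finish_job())"
```

```text
the job is handed in; nothing more can be done
None
```

The job is handed in, though no verdict came back: the nut came up hard on its seal in two strokes and was held at about 1.25 N·m for about a second; the wrench is flat on the mat, released, and nothing else looked moved in the final pictures (fingertips briefly pressed the mat, about 26 N, at the first grasp).

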